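# Hang the batch card on the packing rail and slide it to the pointer

## Task

Take the batch-card hanger out of its holder and hook it over the steel rail, just ahead of the black sliding keeper, well short of the pointer, and let go. Then push the keeper along the rail so that the keeper, not your fingers, carries the hanger along until the hanger's middle is in line with the pointer, and leave the keeper resting against it. Do not knock over or shift the jars and rolls on the bench.

Things in the scene. Friction and masses are not known exactly. Their poses are not given: they have to be found in the camera images.
- hanger: Loose hanger, 0.17 kg, a saddle 80 mm long (y) that drops over the rail and slides on it. Origin: where the rail's axis lies when hung. z up, y along the rail. Open below and at the ends: roof 6 to 10 mm above the origin, legs at x = +-10 (inner) to +-15 mm. White card plate at x = -10 to -15, 80 wide, down to z = -80 mm; steel flap at x = +10 to +15, down to z = -45 mm. Hangs balanced, upright
- hanger_tab (a point): point to grip on the hanger's white upright tab, 40 mm above the hanger's origin, on its centre line. The tab stands on the roof from 10 to 60 mm above the origin, 12 mm thick in x, 30 mm wide in y; axes as the hanger's
- holder: fixed grey plastic slotted block, 90 x 120 x 41 mm, origin at the centre of its underside on the bench. At the start the hanger stands upright in it, its card plate 29 mm down in a 9 mm slot along y, and lifts straight out; the hanger's origin is then 86 mm straight above the holder's, axes parallel
- rail: fixed frame: a horizontal round steel bar 12 mm in diameter, 460 mm long along y, its axis 170 mm above the bench, on two 20 mm posts at y = +-235 mm no higher than the bar's top. Origin on the bench under the bar's middle; x points from the bar to the pointer's side (away from the robot), z up
- rail_mid (a point): middle of the bar, on its axis; axes as rail
- keeper (a joint): travel in m of the black keeper block along the rail: 0 when its centre is at rail y = -170 mm, growing towards +y (towards the pointer), up to 0.34; about 1.5 N of friction, stays where left. Block 44 (x) x 24 (y) x 36 (z) mm, centred on the bar's axis; it always starts on the -y side of the pointer, with room between for the hanger
- keeper_fin (a point): point in the keeper's upright fin, 42 mm above the bar's axis, over the keeper's centre; the fin is 12 mm thick in x, 24 mm wide in y and stands 18 to 64 mm above the bar's axis; axes as rail
- keeper_face (a point): centre of the keeper's +y face, on the bar's axis; it meets the hanger's end, 40 mm from the hanger's middle; axes as rail
- pointer: fixed pointer stand behind (+x of) the rail: 52 mm round foot, 10 mm stem, and a tapering steel finger at the bar's height that points square at the rail. Origin on the bench at the foot's centre, 75 mm in +x from the rail's axis; axes parallel to rail; highest part 12 mm above the bar's axis
- pointer_tip (a point): tip of the pointer, at the bar's height, 30 mm from the bar's axis on its +x side; the mark: the hanger's middle must come level with it along the rail's y; axes as rail
- jar_a: honey jar, amber glass with a metal lid, 70 mm across and 85 mm tall, standing; origin at the centre of its underside. Bystander: leave it alone
- jar_b: honey jar, amber glass with a metal lid, 70 mm across and 85 mm tall, standing; origin at the centre of its underside. Bystander: leave it alone
- label_roll: roll of labels lying flat, 104 mm across, 60 mm tall, with a 40 mm hole; origin at the centre of its underside. Bystander: leave it alone
- tape_roll: roll of clear tape lying flat, 96 mm across, 48 mm tall; origin at the centre of its underside. Bystander: leave it alone
Not all that is in view belongs to the job. Of the things that look like the pointer, the middle-sized one is meant. What is shaped like the hanger but orange is not meant.

How it is judged:
By the outcome, as a careful person would: the job done as asked, in the order asked, and still so for the second after the job is handed in, with the robot touching nothing.
It also fails if it takes over 58 s, if anything falls off the work surface, if the arm or the gripper's body presses on something with over 40 N, if the wrist force passes 120 N, or if a joint passes its speed limit or range.

## Robot

A 7-joint arm with a two-finger parallel gripper is mounted at the origin on the work surface. World frame = base frame: x ahead of the robot, y to its left, z up, the work surface at z = 0. Lengths are in mm, angles in rad, forces in N, time in s.
With the tool pointing down it reaches from about 400 to 900 mm from the base axis. Payload 5.5 kg.
Tool frame: the origin (TCP) lies at the very end of the fingers, on their centre line; the grasp point (between the pads) lies 19 mm behind it; z points along the fingers, y is the line along which they close (so a half turn about z gives the same grasp; the last joint's range is limited). The gripper opens to 92 mm and grips with 3 to 60 N. Pads are 19 mm wide; open, the fingers measure 130 mm over their backs; the gripper's body (75 mm by 190 mm) begins 47 mm behind the grasp point.
Start: joints at [1.423, 0.501, -0.427, 1.55, 0.221, 1.138, -0.21], TCP at [259.605, -595.907, 226.729] pointing down, gripper open.
Joint ranges: [-2.88, 2.88], [-0.31, 2.03], [-1.54, 1.56], [0.2, 2.42], [-1.41, 4.55], [0.19, 2.02], [-2.57, 2.57]. Speed limits (rad/s): [2.57, 2.57, 3.14, 3.14, 3.14, 3.14, 3.14].

## Interface

Orientations are given as a unit quaternion [x, y, z, w].
In Python, from rig import * gives the robot as it stands.
- The arm moves only by the tool jog_arm, never from a script. Its argument "motion" is text: rows parted by semicolons, each of 7 numbers parted by spaces: the turn, a rotation vector about the world's x, y, z normalised to -1 to 1, where 1 is 2 pi rad, then the shift along the world's x, y, z normalised to -1 to 1, where 1 is 0.1 m, then the closure, from -1 (fully open) to 1 (shut). In form: rx ry rz tx ty tz hand; .... A call has 1 to 5 rows; each row shifts and turns the commanded pose from where the row before left it; what a row does not reach is not made up. A row lasts 1/8 s, in which the tool goes at most 62.5 mm and 10.7 degrees, less where a joint would pass 70% of its speed; a pose out of reach is approached as far as the arm can. A call with a number of a shift or a turn outside -1 to 1 is refused whole. A call with a gripper value outside its range is refused whole. The fingers move at their own pace and stop on an object; "grip_force" is the grip in N (left out, the last holds). Time passes only in rows, so rows that do not move let the fingers close. It gives the time, the measured TCP pose, the force, the opening and the grip force at its end, in the units of the state.
- sense(): the state, without advancing time (a new reading comes with each control period).
- read_camera(name): name is "scene" or "top" or "wrist"; returns a dict with "img" (384x512x3 uint8, red, green, blue), "intrinsics" (3x3 intrinsics, pixels), "camera_from_world" (4x4, takes a point from world to camera coordinates). Camera axes: x right, y up, looking along -z (the intrinsics and any distortion apply to the point x, -y, -z); pixel columns grow to the right and rows downward; lengths in mm; the calibration is good to about 2 mm. A picture is of the moment at which its call begins. There is no depth.
- finish_job(): hands the job in; it is judged then, once.
The state is a dict: "t": time; "joint_positions": joint angles; "qd": joint speeds; "joint_torque": joint torques, N m; "eef_pos": TCP position; "tool_rot": TCP orientation; "wrist_force": force on the tool from outside, world axes, zero at the start; "wrist_torque": the same for the moment, N m; "finger_gap": finger opening in mm; "gripper_force": force on a finger pad.
Only numpy, scipy, OpenCV 4.12 (cv2) and the standard library are available. Lean on these libraries where they do the work, as an engineer would, in place of code of your own. Each camera call takes 0.05 s, during which the arm holds its last target. There are 200 camera calls.

## Working session

There is one attempt and no reset: what is moved stays moved. The work goes in short steps, Python scripts to look and compute and a tool call to move; the robot and the scene stay as the last step left them, time stands still between calls to the robot, and variables do not carry over. Pictures are saved under pics/ and viewed, at most 10 in all, crops included, and the job is handed in when it is done.

Besides the shell and the picture viewer there is one more tool, called in YAML: its name, and indented under it one key for each argument. jog_arm: Moves the arm, as the interface text tells. Scaled input: -1 to 1 covers 0.1 m each way for a shift and 2 pi rad each way for a turn. Its arguments: {"type":"object","properties":{"motion":{"type":"string"},"grip_force":{"type":"number"}},"required":["motion"]}

```bash
mkdir -p pics; ls; cat > h.py <<'E'
from rig import *
import numpy as np, cv2, pickle
def cap(n,tag):
    d=read_camera(n); pickle.dump({k:np.array(d[k]) for k in ("img","intrinsics","camera_from_world")},open(f"{tag}.pkl","wb"))
    cv2.imwrite(f"pics/{tag}.png",np.array(d["img"])[:,:,::-1]); return d
def ld(tag): return pickle.load(open(f"{tag}.pkl","rb"))
def ray(d,u,v):
    K=np.array(d["intrinsics"]);T=np.array(d["camera_from_world"])
    c=np.linalg.solve(K,[u,v,1.]); c=np.array([c[0],-c[1],-c[2]])
    R=T[:3,:3]; return -R.T@T[:3,3], (R.T@c)/np.linalg.norm(c)
def plane(d,u,v,z):
    o,r=ray(d,u,v); return o+r*(z-o[2])/r[2]
def tri(*l):
    A=np.zeros((3,3));b=np.zeros(3);rs=[ray(*x) for x in l]
    for o,r in rs:
        P=np.eye(3)-np.outer(r,r);A+=P;b+=P@o
    p=np.linalg.solve(A,b); return p,[round(float(np.linalg.norm((np.eye(3)-np.outer(r,r))@(p-o))),1) for o,r in rs]
def proj(d,p):
    K=np.array(d["intrinsics"]);T=np.array(d["camera_from_world"])
    c=T[:3,:3]@np.array(p,float)+T[:3,3]; q=K@np.array([c[0],-c[1],-c[2]]); return q[:2]/q[2]
E
python3 - <<'E'
from h import *
np.set_printoptions(precision=3,suppress=True)
for n in("scene","top"):
    d=cap(n,n+"0"); print(n,d["intrinsics"],ray(d,256,192), [k for k in d])
a=cv2.imread("pics/scene0.png");b=cv2.imread("pics/top0.png")
for t,i in(("scene0b",a),("top0b",b)): cv2.imwrite(f"pics/{t}.png",cv2.resize(i,(800,600),interpolation=cv2.INTER_CUBIC))
print(sense())
E
```

```text
pics
scene [[399.152   0.    252.677]
 [  0.    399.152 192.567]
 [  0.      0.      1.   ]] (array([1301.742,  137.575,  778.487]), array([-0.765, -0.128, -0.631])) ['img', 'intrinsics', 'camera_from_world']
top [[398.265   0.    252.638]
 [  0.    398.265 200.437]
 [  0.      0.      1.   ]] (array([ 458.581,   -1.917, 1296.686]), array([ 0.083, -0.007, -0.997])) ['img', 'intrinsics', 'camera_from_world']
{'t': 0.1, 'joint_positions': array([ 1.423,  0.502, -0.427,  1.551,  0.221,  1.138, -0.21 ]), 'qd': array([ 0.001, -0.002,  0.001, -0.004, -0.   , -0.001,  0.001]), 'joint_torque': array([ -0.011, -56.788,  -5.838, -27.991,  -0.069,   0.024,   0.   ]), 'eef_pos': array([ 259.278, -595.373,  225.772]), 'tool_rot': array([ 0.979,  0.204, -0.   , -0.001]), 'wrist_force': array([0.647, 0.344, 0.392]), 'wrist_torque': array([-0.051,  0.013, -0.007]), 'gripper_force': 0.0, 'finger_gap': 91.48365691146121}
```

View pics/scene0b.png

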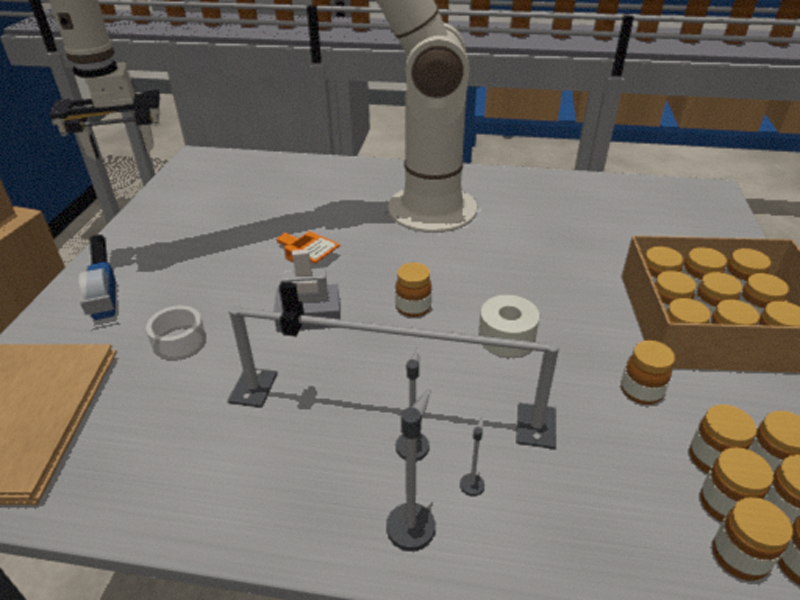

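View pics/top0b.png

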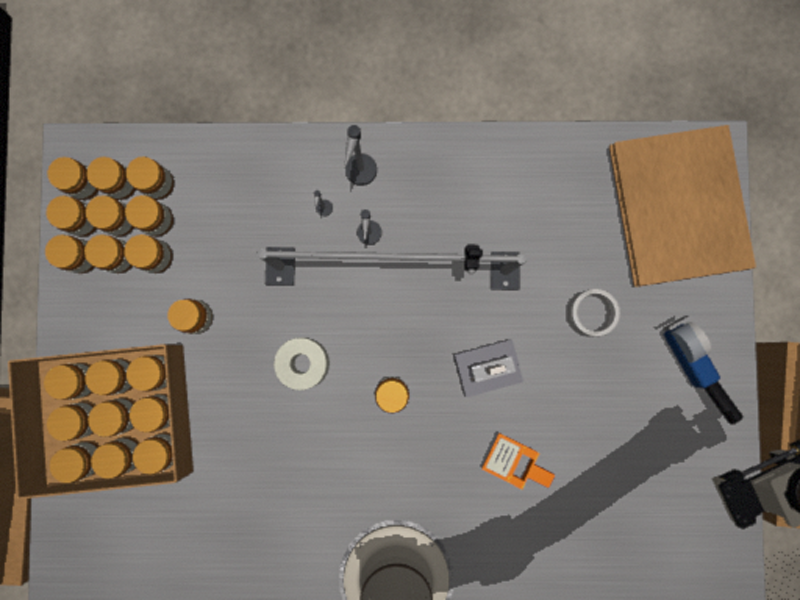

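Scene view: rail from (236,314) to (552,348), keeper at (290,308), hanger in its holder at (305,285), and the middle pointer, foot (412,445), tip end near (415,360). Top view: rail ends (263,256) and (521,259), keeper (473,255), holder (488,367), tab (495,370), middle pointer foot (368,235). The orange hanger lies at (515,460).

```bash
python3 - <<'E'
from h import *
np.set_printoptions(precision=1,suppress=True)
s,t=ld("scene0"),ld("top0"); k=512/800
f=lambda d,u,v:(d,(u+.5)*k-.5,(v+.5)*k-.5)
for n,a,b in(("tabtop",(303,252),(496,370)),("keeperfin",(290,287),(473,249)),("railL(+y)",(553,349),(263,256)),("railR",(236,314),(521,259)),("ptip",(415,357),(366,212))):
    print(n,*tri(f(s,*a),f(t,*b)))
for n,p,z in(("foot mid",(369,237),0),("holder c",(488,367),41),("jar",(392,396),85),("label",(301,364),60),("tape",(594,313),48),("fintop",(473,249),234),("ral+y",(263,256),176),("rail-y",(521,259),176),("tabtop",(496,370),146)):
    print(n,plane(*f(t,*p),z))
g=cv2.cvtColor(t["img"][:,:,::-1],cv2.COLOR_BGR2GRAY)
c=t["img"][205:265,280:345,::-1]; e=s["img"][150:290,140:370,::-1]
cv2.imwrite("pics/c1.png",cv2.resize(e,None,fx=3.4,fy=3.4,interpolation=cv2.INTER_CUBIC))
E
```

```text
tabtop [ 424.7 -184.7  145.2] [0.8, 0.8]
keeperfin [ 635.  -133.8  233.8] [0.8, 0.8]
railL(+y) [635.1 243.  165.7] [1.3, 1.3]
railR [ 627.6 -230.2  164.9] [0.7, 0.7]
ptip [709.1  54.6 193.9] [3.1, 3.1]
foot mid [700.4  54.7   0. ]
holder c [ 427.9 -186.1   41. ]
jar [373.7   6.8  85. ]
label [435.6 187.1  60. ]
tape [ 535.5 -399.4   48. ]
fintop [ 635.2 -134.6  234. ]
ral+y [633.5 239.5 176. ]
rail-y [ 626.2 -228.6  176. ]
tabtop [ 424.9 -185.4  146. ]
```

View pics/c1.png

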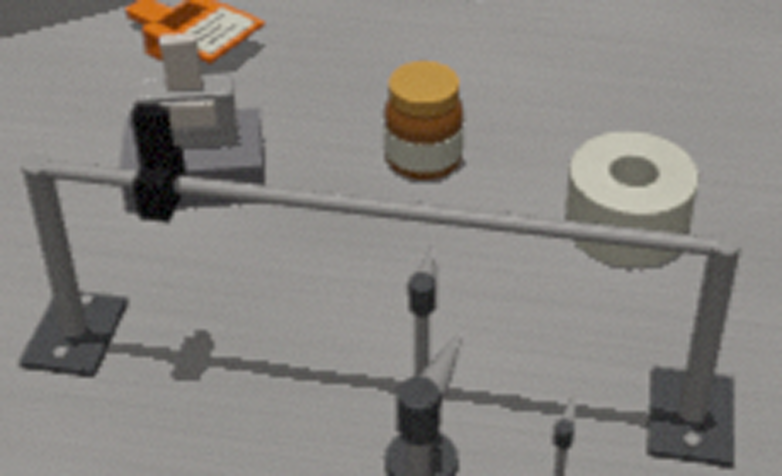

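Crop: keeper fin and rail are as measured, and the tab, the holder (rotated roughly 13°) and the middle pointer are clearly identified. Heights agree with the text (tab top 145, fin top 234). Next I move above the holder for a wrist look.

jog_arm:
  motion: "0 0 0.022 0.17 0.4 0.1 -1;0 0 0.022 0.17 0.4 0.1 -1;0 0 0.022 0.17 0.4 0.1 -1;0 0 0.022 0.17 0.4 0.1 -1;0 0 0.022 0.17 0.4 0.1 -1"

```text
t: 0.72
eef_pos: [344.8, -394.3, 276.7]
tool_rot: [0.851, 0.525, -0.0, -0.0]
wrist_force: [0.8, -0.3, -0.4]
finger_gap: 92.3
gripper_force: 0.0
```

jog_arm:
  motion: "0 0 0.022 0.17 0.4 0.1 -1;0 0 0.022 0.17 0.4 0.1 -1;0 0 0.022 0.17 0.4 0.1 -1;0 0 0.022 0.17 0.4 0.1 -1;0 0 0.022 0.17 0.4 0.1 -1"

```text
t: 1.35
eef_pos: [429.7, -194.5, 326.9]
tool_rot: [0.623, 0.783, -0.0, -0.0]
wrist_force: [-0.6, -0.5, 0.2]
finger_gap: 91.5
gripper_force: 0.0
```

jog_arm:
  motion: "0 0 0 0 0 0 -1;0 0 0 0 0 0 -1"

```text
t: 1.6
eef_pos: [429.1, -196.4, 326.4]
tool_rot: [0.625, 0.781, -0.0, -0.0]
wrist_force: [-0.4, 0.4, -0.3]
finger_gap: 91.9
gripper_force: 0.0
```

```bash
python3 - <<'E'
from h import *
np.set_printoptions(precision=3,suppress=True)
d=cap("wrist","w1"); print(sense()); print(ray(d,256,192),d["intrinsics"])
for p in((425,-185,145),(428,-186,41),(635,-134,234),(700,55,0)): print(proj(d,p))
E
```

```text
{'t': 1.65, 'joint_positions': array([ 1.228,  0.122, -0.917,  1.839,  0.103,  1.231,  0.501]), 'qd': array([ 0.009,  0.005,  0.009, -0.   , -0.001, -0.001,  0.001]), 'joint_torque': array([ -0.695, -26.502,  -3.51 , -29.66 ,  -0.122,   0.066,   0.   ]), 'eef_pos': array([ 428.851, -196.879,  326.239]), 'tool_rot': array([ 0.625,  0.781, -0.   , -0.   ]), 'wrist_force': array([-1.079,  0.187,  0.033]), 'wrist_torque': array([ 0.005, -0.104,  0.024]), 'gripper_force': 0.0, 'finger_gap': 91.75403486124155}
(array([ 412.476, -120.7  ,  485.423]), array([ 0.064, -0.268, -0.961])) [[309.437   0.    254.252]
 [  0.    309.437 195.804]
 [  0.      0.      1.   ]]
[253.223 164.253]
[255.498 151.644]
[511.657 180.328]
[482.999  22.162]
```

View pics/w1.png

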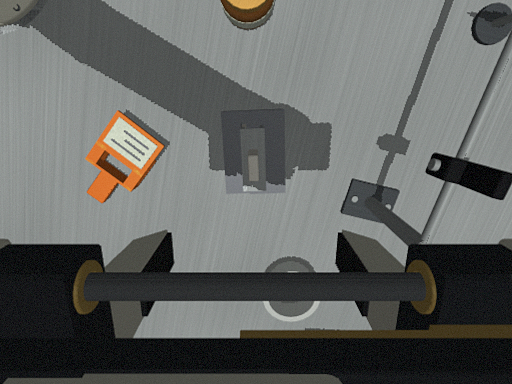

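Wrist view: the holder is at (222–285,110–195), nearly square to the gripper, with the hanger's roof (238–265,125–190) and tab (247–259,150–190). The keeper is at (470,175) and the orange decoy at left. I enlarge the hanger.

```bash
python3 - <<'E'
from h import *
d=ld("w1"); c=d["img"][100:205,210:300,::-1]
s=ld("scene0")["img"][155:220,165:225,::-1]
g=lambda i,f:np.clip(cv2.resize(i,None,fx=f,fy=f,interpolation=cv2.INTER_CUBIC).astype(float)*1.5,0,255).astype(np.uint8)
a,b=g(c,4),g(s,6.4)[:416]
h=min(len(a),len(b)); cv2.imwrite("pics/c2.png",np.hstack([a[:h],b[:h]]))
E
```

```text
(no output)
```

View pics/c2.png

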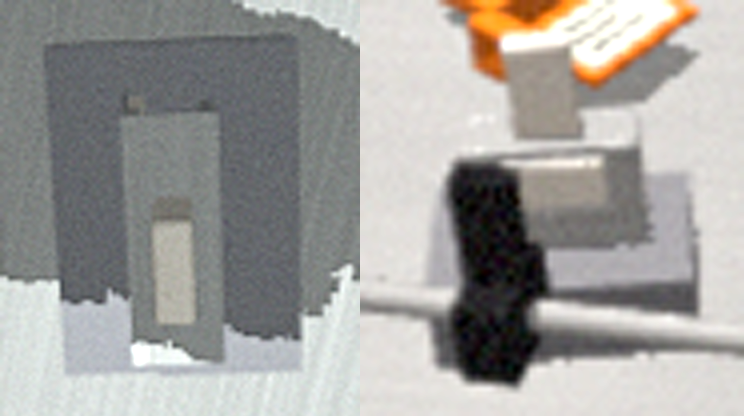

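Left: a white card end shows at the roof's left corner (210+135/4, 125), so the card side is -x (robot side), as wanted. Tab top corners are at about (248,155) and (259,181). I cast them onto planes.

```bash
python3 - <<'E'
from h import *
np.set_printoptions(precision=1,suppress=True)
d=ld("w1"); t=ld("top0"); s=ld("scene0")
q=lambda x,y:((x+.5)/4-.5+210,(y+.5)/4-.5+100)
P=lambda x,y,z:plane(d,*q(x,y),z)
def ln(n,a,b,z):
    A,B=P(*a,z),P(*b,z); v=A-B; print(n,A,B,np.linalg.norm(v),"yaw of y",np.degrees(np.arctan2(-v[0],v[1])))
ln("tabL",(152,221),(157,326),146);ln("tabR",(191,221),(197,324),146)
ln("roofL",(121,115),(132,364),96);ln("roofR",(218,113),(224,362),96)
ln("blkL",(45,45),(66,376),41);ln("blkR",(298,38),(301,374),41)
C=sum(P(*p,146) for p in((152,221),(157,326),(191,221),(197,324)))/4
R=sum(P(*p,96) for p in((121,115),(132,364),(218,113),(224,362)))/4
H=sum(P(*p,41) for p in((45,45),(66,376),(298,38),(301,374)))/4
print("tab",C,"roof",R,"holder",H)
# two view height of tab top centre
u=np.mean([q(*p) for p in((152,221),(157,326),(191,221),(197,324))],0); k=.64
print(tri((d,*u),(t,(496.5)*k-.5,370.5*k-.5),(s,(360+0,0)and (165+ (185)/6.4-.5),155+41/6.4-.5)))
E
```

```text
tabL [ 416.7 -176.   146. ] [ 424.4 -204.7  146. ] 29.79213704575696 yaw of y 15.051725918169934
tabR [ 427.1 -173.6  146. ] [ 435.3 -201.7  146. ] 29.23757544818445 yaw of y 16.174375271817766
roofL [ 400.9 -154.1   96. ] [ 420.9 -231.4   96. ] 79.80349245823173 yaw of y 14.50582720913837
roofR [ 430. -147.   96.] [ 450.1 -224.1   96. ] 79.72029606331223 yaw of y 14.623028945441776
blkL [ 368.7 -141.4   41. ] [ 399. -257.   41.] 119.54141106991223 yaw of y 14.67998284921263
blkR [ 453.6 -119.9   41. ] [ 484.6 -236.9   41. ] 121.05496067834 yaw of y 14.80895020391176
tab [ 425.9 -189.   146. ] roof [ 425.5 -189.1   96. ] holder [ 426.5 -188.8   41. ]
(array([ 425.2, -186.2,  146.3]), [2.6, 0.9, 1.6])
```

Sizes check (30, 80, 120 mm), yaw 14.6°, tab at (425.7,-188.5), top at z 146. Descend and grip.

jog_arm:
  motion: "0 0 0.0053 -0.03 0.09 -0.4 -1;0 0 0 0 0 -0.5 -1;0 0 0 0 0 -0.4 -1;0 0 0 0 0 0 -1;0 0 0 0 0 0 -1"

```text
t: 2.28
eef_pos: [427.2, -187.6, 197.8]
tool_rot: [0.612, 0.791, 0.0, 0.0]
wrist_force: [-0.9, 0.1, 0.4]
finger_gap: 91.5
gripper_force: 0.0
```

```bash
python3 - <<'E'
from h import *
print(sense()["eef_pos"],sense()["tool_rot"])
E
```

```text
[ 427.23921621 -187.61700227  197.752817  ] [6.11718377e-01 7.91075443e-01 3.29815475e-04 4.02025008e-04]
```

jog_arm:
  motion: "0 0 0 -0.01 0 -0.4 -1;0 0 0 0 0 -0.4 -1;0 0 0 0 0 -0.1 -1;0 0 0 0 0 0 -1;0 0 0 0 0 0 -1"
  grip_force: 20

```text
t: 2.9
eef_pos: [427.1, -187.6, 108.5]
tool_rot: [0.611, 0.791, 0.0, 0.002]
wrist_force: [-0.1, -0.1, -0.7]
finger_gap: 91.8
gripper_force: 0.0
```

jog_arm:
  motion: "0 0 0 0 0 0 1;0 0 0 0 0 0 1;0 0 0 0 0 0 1;0 0 0 0 0 0 1;0 0 0 0 0 0 1"

```text
t: 3.52
eef_pos: [425.5, -186.9, 106.7]
tool_rot: [0.611, 0.792, 0.0, -0.0]
wrist_force: [-0.3, 0.3, -0.4]
finger_gap: 46.3
gripper_force: 0.0
```

jog_arm:
  motion: "0 0 0 0 0 0 1;0 0 0 0 0 0 1"

```text
t: 3.78
eef_pos: [425.6, -186.9, 106.7]
tool_rot: [0.611, 0.791, 0.0, -0.0]
wrist_force: [0.2, -0.3, 0.1]
finger_gap: 26.2
gripper_force: 0.0
```

jog_arm:
  motion: "0 0 0 0 0 0 1;0 0 0 0 0 0 1;0 0 0 0 0 0 1;0 0 0 0 0 0 1"

```text
t: 4.28
eef_pos: [425.6, -186.9, 106.7]
tool_rot: [0.611, 0.791, -0.0, -0.0]
wrist_force: [0.3, 1.0, -0.3]
finger_gap: 11.8
gripper_force: 20.0
```

jog_arm:
  motion: "0 0 0 0 0 0.1 1;0 0 0 0 0 0.2 1;0 0 0 0 0 0.2 1;0 0 0 0 0 0.3 1;0 0 0 0 0 0.3 1"

```text
t: 4.9
eef_pos: [425.4, -186.6, 218.0]
tool_rot: [0.611, 0.792, 0.0, -0.0]
wrist_force: [-0.7, -0.3, -1.6]
finger_gap: 11.9
gripper_force: 20.0
```

Hanger lifted. I carry it to a stand-off in front of the rail, well above it, turning it parallel on the way.

jog_arm:
  motion: "0 0 -0.0108 0.3 0.14 0.26 1;0 0 -0.0108 0.3 0.14 0.26 1;0 0 -0.0108 0.3 0.14 0.26 1;0 0 -0.0108 0.3 0.14 0.26 1;0 0 0 0.1 0 0 1"

```text
t: 5.52
eef_pos: [558.0, -128.8, 323.1]
tool_rot: [0.711, 0.703, 0.002, 0.001]
wrist_force: [0.0, -1.3, -1.5]
finger_gap: 11.5
gripper_force: 20.0
```

jog_arm:
  motion: "0 0 0 0 0 0 1;0 0 0 0 0 0 1"

```text
t: 5.78
eef_pos: [553.8, -131.9, 319.3]
tool_rot: [0.713, 0.701, -0.001, -0.001]
wrist_force: [1.0, -0.1, -3.0]
finger_gap: 11.8
gripper_force: 20.0
```

```bash
python3 - <<'E'
from h import *
np.set_printoptions(precision=1,suppress=True)
d=cap("wrist","w2"); st=sense(); print(st["eef_pos"],st["tool_rot"])
for p in((625+5,-134,170),(635,-134,234),(700,55,0),(661,55,170),(632,100,170)): print(proj(d,p))
E
```

```text
[ 553.9 -131.9  319.5] [ 0.7  0.7 -0.  -0. ]
[329.1 182.7]
[352.8 201.7]
[359.4  18. ]
[377.6 -33.7]
[347.1 -98.1]
```

jog_arm:
  motion: "0 0 0 0 0.4 0 1;0 0 0 0 0.3 0 1;0 0 0 0 0 0 1;0 0 0 0 0 0 1"

```text
t: 6.32
eef_pos: [555.0, -62.3, 320.3]
tool_rot: [0.713, 0.701, -0.001, 0.0]
wrist_force: [0.6, -0.8, -2.8]
finger_gap: 11.7
gripper_force: 20.0
```

```bash
python3 - <<'E'
from h import *
np.set_printoptions(precision=1,suppress=True)
d=cap("wrist","w3"); st=sense(); print(st["eef_pos"],st["tool_rot"])
for p in((625+5,-134,170),(635,-134,234),(700,55,0),(661,55,170),(632,100,170)): print(proj(d,p))
cv2.imwrite("pics/c3.png",cv2.resize(np.hstack([cv2.imread(f"pics/{w}.png")[:,250:] for w in("w2","w3")]),None,fx=1.5,fy=1.5))
E
```

```text
[555.1 -62.7 320.3] [ 0.7  0.7 -0.   0. ]
[324.1 243.9]
[345. 275.]
[353.9  72.1]
[367.9  55.4]
[339.3   0.2]
```

View pics/c3.png

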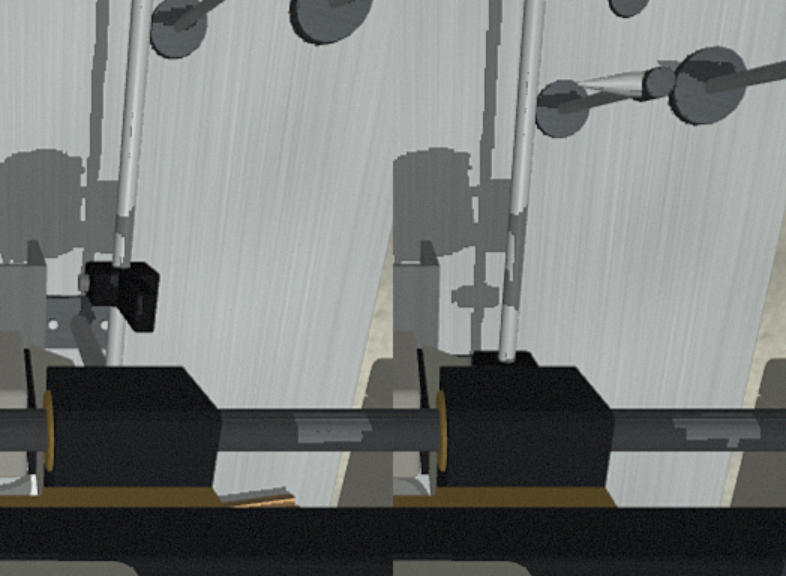

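Left (first place): keeper at (85–158,262–330), rail running up from it. Right (second place): rail at (518,200), middle pointer's foot (563,108) with its finger's tip at (578,82). I measure rail edges, tip and keeper numerically.

```bash
python3 - <<'E'
from h import *
np.set_printoptions(precision=1,suppress=True)
w2,w3,s,t=ld("w2"),ld("w3"),ld("scene0"),ld("top0")
def edges(d,v,u0):
    g=cv2.GaussianBlur(cv2.cvtColor(d["img"],cv2.COLOR_RGB2GRAY),(3,3),0)[v].astype(float)
    return g[u0-12:u0+13].astype(int)
for v in(20,60,100,120): print("w3",v,334-12, edges(w3,v,334))
for v in(20,60,100,130): print("w2",v, 334-12,edges(w2,v,334))
g=cv2.cvtColor(w2["img"],cv2.COLOR_RGB2GRAY)[170:225,300:362]
cv2.imwrite("pics/c4.png",cv2.resize(np.hstack([np.clip(g.astype(float)*3,0,255).astype(np.uint8),cv2.cvtColor(w3["img"],cv2.COLOR_RGB2GRAY)[30:85,340:402]]),None,fx=6.4,fy=6.4,interpolation=cv2.INTER_CUBIC))
print("tip",plane(w3,373.3,54.7,170))
E
```

```text
w3 20 322 [165 175 171 172 172 173 174 175 176 179 182 180 173 147 111 109 129 143
 154 165 178 189 187 178 170]
w3 60 322 [171 171 173 175 177 178 178 181 183 179 150 110 108 130 146 156 159 170
 190 191 178 169 161 152 157]
w3 100 322 [174 177 176 173 174 179 179 153 113 107 128 145 158 171 188 198 191 177
 166 156 152 160 173 175 173]
w3 120 322 [103 103 102 103 105 103  97 100 119 139 152 164 181 196 194 182 171 161
 150 154 170 175 174 174 173]
w2 20 322 [171 180 176 176 177 177 178 180 181 180 182 185 183 160 123 110 126 145
 157 167 179 192 193 185 177]
w2 60 322 [174 174 174 176 178 179 178 176 180 183 163 124 109 126 144 157 170 186
 199 197 185 174 166 156 157]
w2 100 322 [173 174 176 176 175 176 179 165 131 113 127 146 159 172 190 203 199 185
 174 164 153 157 174 181 178]
w2 130 322 [103 102 102 101 101  96  94 111 136 152 163 177 194 200 191 179 170 158
 154 166 177 177 176 176 178]
tip [665.9  55.5 170. ]
```

View pics/c4.png

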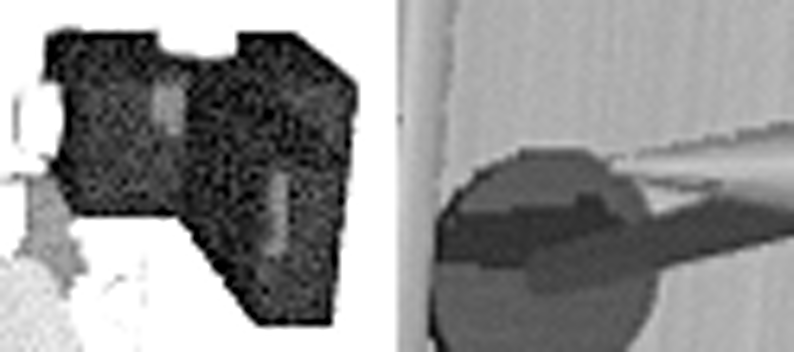

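```bash
python3 - <<'E'
from h import *
np.set_printoptions(precision=1,suppress=True)
w2,w3,s,t=ld("w2"),ld("w3"),ld("scene0"),ld("top0")
for d,n,l in((w3,"w3",[(341.3,20),(338.8,60),(335.7,100)]),(w2,"w2",[(341.8,20),(339.1,60),(336.2,100)])):
    for u,v in l: print(n,plane(d,u,v,170))
o2=ray(w2,339,60);
# rail height: plane through w2 sight line & rail direction, compare with w3
q=lambda x,y:((x+.5)/6.4-.5+300,(y+.5)/6.4-.5+170)
for p,z in(((258,325),234),((330,325),234),((355,82),234),((47,33),188),((295,33),188),((75,215),188),((180,215),188)): print("kp",p,plane(w2,*q(*p),z))
k=.64
print("tip scene/top",tri((w3,373.5,54.7),(s,140+(430)/3.4,150+249/3.4)))
# rail edges in scene: rail line pts
for u,v in((300,205),(560,232)):
    o,r=ray(s,140+u/3.4,150+v/3.4); print("scene rail z170",o+r*(170-o[2])/r[2],"z at x=636",(o+r*(636-o[0])/r[0]))
E
```

```text
w3 [634.7  84.5 170. ]
w3 [634.5  51.6 170. ]
w3 [633.8  16.4 170. ]
w2 [633.3  14.8 170. ]
w2 [632.9 -17.9 170. ]
w2 [632.4 -53.  170. ]
kp (258, 325) [ 625.4 -150.4  234. ]
kp (330, 325) [ 634.9 -150.5  234. ]
kp (355, 82) [ 635.6 -117.5  234. ]
kp (47, 33) [ 604.  -121.2  188. ]
kp (295, 33) [ 641.1 -121.7  188. ]
kp (75, 215) [ 609.2 -149.9  188. ]
kp (180, 215) [ 625.4 -150.2  188. ]
tip scene/top (array([666.7,  55. , 168.6]), [0.8, 0.8])
scene rail z170 [639. -38. 170.] z at x=636 [636.  -38.8 167.3]
scene rail z170 [639.6 136.5 170. ] z at x=636 [636.  136.5 166.7]
```

Two wrist places agree: rail at x≈632.4 near y=-60 with yaw -0.95°, and tip at (666,55.5,169), 30+ mm off the axis as required. Keeper centre is about y=-138.5. I move over the rail to hang the middle at about y=-72.

jog_arm:
  motion: "0 0 0 0.3 -0.04 0 1;0 0 0 0.3 -0.04 0 1;0 0 0 0.18 0 0 1;0 0 0 0 0 0 1;0 0 0 0 0 0 1"

```text
t: 7.0
eef_pos: [632.8, -69.6, 320.3]
tool_rot: [0.713, 0.701, -0.0, -0.0]
wrist_force: [0.2, 1.0, -2.1]
finger_gap: 11.8
gripper_force: 20.0
```

```bash
python3 - <<'E'
from h import *
np.set_printoptions(precision=4,suppress=True)
d=cap("wrist","w4"); st=sense(); print(st["eef_pos"],st["tool_rot"])
for v in (10,30,60,90,110):
    u=proj(d,(633,0,170))[0]; g=cv2.GaussianBlur(cv2.cvtColor(d["img"],cv2.COLOR_RGB2GRAY),(3,3),0)[v].astype(int)
    print(v,int(u)-15,g[int(u)-15:int(u)+16])
E
```

```text
[632.7723 -69.5018 320.5591] [ 0.7129  0.7013 -0.0004 -0.0002]
10 238 [169 169 168 170 172 173 172 171 172 165 142 128 139 153 162 171 182 187
 178 167 158 149 136 114  97  95 102 127 161 172 170]
30 238 [171 170 169 171 173 174 175 174 173 164 142 129 139 154 163 175 185 187
 177 166 157 146 129 108 100 126 163 174 169 168 169]
60 238 [175 174 174 174 175 178 179 178 175 156 128 124 141 154 163 176 189 190
 177 164 156 145 124 103  96 102 129 163 172 168 168]
90 238 [173 173 174 174 175 177 178 179 176 157 127 124 143 156 166 180 192 189
 175 163 153 137 115  99  96 101 128 162 170 167 168]
110 238 [169 170 171 172 173 175 178 181 177 147 111 115 138 149 160 176 186 161
 117  99  97  94  92  96 100 101 100  98  97  96  96]
```

```bash
python3 - <<'E'
from h import *
d=ld("w4")
for u,v in((254.1,10),(253.7,60),(253.5,90)): print(plane(d,u,v,170))
print(proj(d,(632.77,-69.5,320.5)),proj(d,(632.77,0,170)))
E
```

```text
[634.96572486  86.51906495 170.        ]
[633.91520296  45.74629361 170.        ]
[633.27834037  19.55857765 170.        ]
[253.96682672 246.29548947] [253.32333325 111.41802779]
```

jog_arm:
  motion: "0 0 0 0 0 -0.3 1;0 0 0 0 0 -0.3 1;0 0 0 0 0 -0.3 1;0 0 0 0 0 0 1;0 0 0 0 0 0 1"

```text
t: 7.68
eef_pos: [634.0, -69.0, 232.2]
tool_rot: [0.713, 0.701, 0.001, 0.001]
wrist_force: [0.2, 0.3, -1.9]
finger_gap: 11.9
gripper_force: 20.0
```

jog_arm:
  motion: "0 0 0 -0.01 0 -0.1 1;0 0 0 0 0 -0.1 1;0 0 0 0 0 -0.1 1;0 0 0 0 0 -0.08 1;0 0 0 0 0 0 1"

```text
t: 8.3
eef_pos: [632.2, -68.8, 191.8]
tool_rot: [0.713, 0.702, -0.0, -0.001]
wrist_force: [0.1, 0.3, -1.6]
finger_gap: 11.7
gripper_force: 20.0
```

jog_arm:
  motion: "0 0 0 0 0 0 1;0 0 0 0 0 0 1"

```text
t: 8.55
eef_pos: [632.8, -68.8, 193.1]
tool_rot: [0.713, 0.702, 0.0, 0.0]
wrist_force: [-0.3, -0.3, -1.6]
finger_gap: 11.9
gripper_force: 20.0
```

jog_arm:
  motion: "0 0 0 0 0 -0.02 1;0 0 0 0 0 0 1;0 0 0 0 0 0 1"

```text
t: 8.93
eef_pos: [632.6, -68.9, 190.8]
tool_rot: [0.713, 0.701, 0.0, 0.0]
wrist_force: [0.6, -0.2, -2.2]
finger_gap: 11.9
gripper_force: 20.0
```

jog_arm:
  motion: "0 0 0 0 0 -0.02 1;0 0 0 0 0 0 1;0 0 0 0 0 0 1"

```text
t: 9.3
eef_pos: [632.7, -68.9, 190.7]
tool_rot: [0.713, 0.701, -0.0, 0.001]
wrist_force: [-3.9, -1.4, 9.8]
finger_gap: 11.9
gripper_force: 20.0
```

Seated: upward force at the expected height. Release.

jog_arm:
  motion: "0 0 0 0 0 0.01 -1;0 0 0 0 0 0 -1;0 0 0 0 0 0 -1;0 0 0 0 0 0 -1;0 0 0 0 0 0 -1"

```text
t: 9.93
eef_pos: [632.6, -68.9, 189.6]
tool_rot: [0.713, 0.702, -0.0, -0.0]
wrist_force: [1.5, -0.1, -0.8]
finger_gap: 57.5
gripper_force: 0.0
```

jog_arm:
  motion: "0 0 0 0 0 0.3 -1;0 0 0 0 0 0.4 -1;0 0 0 0 0 0.4 -1;0 0 0 0 -0.3 0.2 -1;0 0 0 0 -0.5 0 -1"

```text
t: 10.55
eef_pos: [634.2, -146.6, 322.8]
tool_rot: [0.711, 0.703, 0.002, 0.002]
wrist_force: [0.2, -0.2, 0.0]
finger_gap: 91.7
gripper_force: 0.0
```

jog_arm:
  motion: "0 0 0 0 -0.5 0 -1;0 0 0 0 -0.2 0 -1;0 0 0 0 0 0 -1;0 0 0 0 0 0 -1"

```text
t: 11.05
eef_pos: [633.0, -215.9, 319.9]
tool_rot: [0.712, 0.703, 0.001, -0.001]
wrist_force: [-0.3, 0.7, -0.3]
finger_gap: 91.5
gripper_force: 0.0
```

```bash
python3 - <<'E'
from h import *
np.set_printoptions(precision=1,suppress=True)
d=cap("wrist","w5"); s=cap("scene","scene5"); st=sense(); print(st["eef_pos"],st["tool_rot"])
for p in((632,-139,234),(632,-72,230)): print(proj(d,p),proj(s,p))
a=np.clip(d["img"][:,150:370,::-1].astype(float)*1.5,0,255).astype(np.uint8)
b=cv2.resize(np.array(s["img"])[150:290,140:300,::-1],None,fx=2.74,fy=2.74)[:384]
cv2.imwrite("pics/c5.png",np.hstack([cv2.resize(a,None,fx=1.5,fy=1.5),cv2.resize(b,(440,576))]))
E
```

```text
[ 633.1 -215.9  320.1] [ 0.7  0.7  0.  -0. ]
[251.7 103.9] [183.2 182.4]
[250.3   5.4] [212.5 186.5]
```

View pics/c5.png

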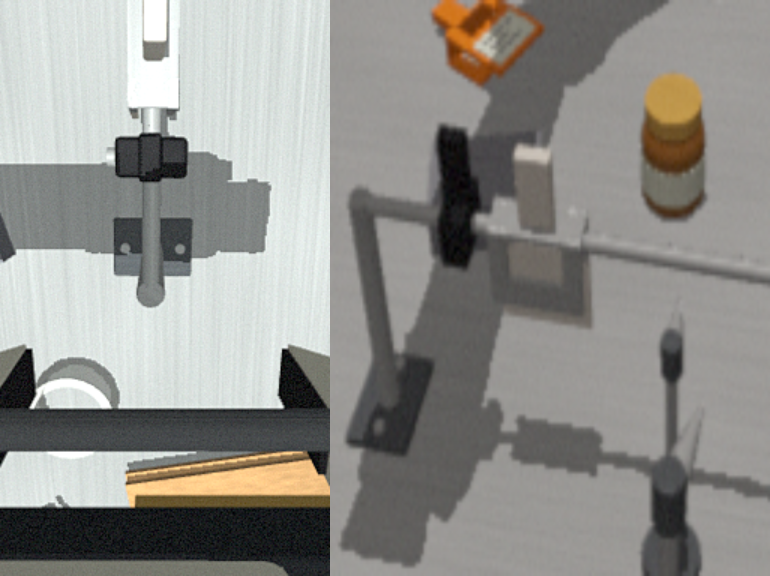

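The hanger hangs upright on the rail. In the wrist view (left half, ×1.5) the fin top is at (138–162,133–180) and the hanger's near roof end at row 108. There is a gap between keeper and hanger.

```bash
python3 - <<'E'
from h import *
np.set_printoptions(precision=1,suppress=True)
d=ld("w5"); q=lambda x,y:(150+(x+.5)/1.5-.5,(y+.5)/1.5-.5)
for n,p,z in(("fin +y -x",(139,133),234),("fin -y +x",(162,180),234),("body +y",(117,137),188),("body -y",(187,178),188),("hang end L",(129,108),180),("hang end R",(178,108),180),("tab -y end",(155,55),230)): print(n,plane(d,*q(*p),z))
E
```

```text
fin +y -x [ 625.3 -127.9  234. ]
fin -y +x [ 636.6 -150.8  234. ]
body +y [ 610.5 -127.9  188. ]
body -y [ 652.2 -152.1  188. ]
hang end L [ 617.6 -111.2  180. ]
hang end R [ 647.1 -111.6  180. ]
tab -y end [633.7 -92.  230. ]
```

jog_arm:
  motion: "0 0 0 -0.02 0.4 0 -1;0 0 0 0 0.365 0 -1;0 0 0 0 0 -0.4 -1;0 0 0 0 0 -0.4 -1;0 0 0 0 0 0 -1"

```text
t: 11.78
eef_pos: [628.3, -140.8, 236.9]
tool_rot: [0.712, 0.702, -0.002, -0.003]
wrist_force: [-0.4, 0.4, 0.9]
finger_gap: 91.8
gripper_force: 0.0
```

jog_arm:
  motion: "0 0 0 0 0 -0.25 -1;0 0 0 0 0 -0.18 -1;0 0 0 0 0 0 -1;0 0 0 0 0 0 -1"

```text
t: 12.28
eef_pos: [631.3, -142.2, 197.9]
tool_rot: [0.713, 0.702, 0.0, 0.001]
wrist_force: [-0.4, 0.1, 0.0]
finger_gap: 91.7
gripper_force: 0.0
```

jog_arm:
  motion: "0 0 0 0 0.02 0 1;0 0 0 0 0 0 1;0 0 0 0 0 0 1;0 0 0 0 0 0 1;0 0 0 0 0 0 1"
  grip_force: 15

```text
t: 12.9
eef_pos: [630.6, -140.5, 196.7]
tool_rot: [0.713, 0.701, -0.0, -0.0]
wrist_force: [-0.9, -0.4, 0.4]
finger_gap: 46.2
gripper_force: 0.0
```

jog_arm:
  motion: "0 0 0 0 0 0 1;0 0 0 0 0 0 1;0 0 0 0 0 0 1;0 0 0 0 0 0 1;0 0 0 0 0 0 1"

```text
t: 13.52
eef_pos: [630.5, -140.4, 196.7]
tool_rot: [0.713, 0.701, -0.0, -0.0]
wrist_force: [-1.1, 0.1, 0.3]
finger_gap: 11.7
gripper_force: 15.0
```

jog_arm:
  motion: "0 0 0 0 0 0 1;0 0 0 0 0 0 1"

```text
t: 13.78
eef_pos: [630.5, -140.4, 196.7]
tool_rot: [0.713, 0.701, -0.0, -0.0]
wrist_force: [-1.2, 0.4, 0.3]
finger_gap: 11.7
gripper_force: 15.0
```

jog_arm:
  motion: "0 0 0 0 0.03 0 1;0 0 0 0.001 0.05 0 1;0 0 0 0.001 0.05 0 1;0 0 0 0.001 0.05 0 1;0 0 0 0.001 0.05 0 1"

```text
t: 14.4
eef_pos: [631.0, -117.6, 196.7]
tool_rot: [0.713, 0.701, -0.0, 0.0]
wrist_force: [-1.8, -3.2, 0.6]
finger_gap: 12.2
gripper_force: 15.0
```

jog_arm:
  motion: "0 0 0 0.001 0.06 0 1;0 0 0 0.001 0.06 0 1;0 0 0 0.001 0.06 0 1;0 0 0 0.001 0.06 0 1;0 0 0 0.001 0.06 0 1"

```text
t: 15.02
eef_pos: [631.7, -87.0, 196.7]
tool_rot: [0.713, 0.702, 0.0, 0.0]
wrist_force: [0.8, -2.2, -0.8]
finger_gap: 12.2
gripper_force: 15.0
```

jog_arm:
  motion: "0 0 0 0.001 0.06 0 1;0 0 0 0.001 0.06 0 1;0 0 0 0.001 0.06 0 1;0 0 0 0.001 0.06 0 1;0 0 0 0.001 0.06 0 1"

```text
t: 15.65
eef_pos: [632.3, -57.0, 196.7]
tool_rot: [0.713, 0.701, 0.0, 0.0]
wrist_force: [3.5, -2.4, -2.3]
finger_gap: 11.6
gripper_force: 15.0
```

jog_arm:
  motion: "0 0 0 0.001 0.06 0 1;0 0 0 0.001 0.06 0 1;0 0 0 0.001 0.05 0 1;0 0 0 0.001 0.03 0 1;0 0 0 0 0 0 1"

```text
t: 16.27
eef_pos: [632.8, -36.3, 196.7]
tool_rot: [0.712, 0.702, 0.001, -0.0]
wrist_force: [4.7, -0.9, -3.5]
finger_gap: 12.2
gripper_force: 15.0
```

jog_arm:
  motion: "0 0 0 0 0 0 1;0 0 0 0 0 0 1"

```text
t: 16.52
eef_pos: [632.8, -36.3, 196.7]
tool_rot: [0.712, 0.702, 0.001, -0.0]
wrist_force: [5.1, -0.1, -4.2]
finger_gap: 12.0
gripper_force: 15.0
```

```bash
python3 - <<'E'
from h import *
np.set_printoptions(precision=1,suppress=True)
d=cap("wrist","w6"); s=cap("scene","scene6"); st=sense(); print(st["eef_pos"],st["wrist_force"])
for p in((665,55.5,170),(635,40,230)): print(proj(d,p),proj(s,p))
b=cv2.resize(np.array(s["img"])[150:290,150:330,::-1],(494,384))
cv2.imwrite("pics/c6.png",np.hstack([cv2.imread("pics/w6.png")[:,150:430],b]))
E
```

```text
[632.8 -36.3 196.7] [ 4.7 -0.5 -4.3]
[309.   75.5] [267.2 222.3]
[256.6 105.9] [262.2 192.1]
```

View pics/c6.png

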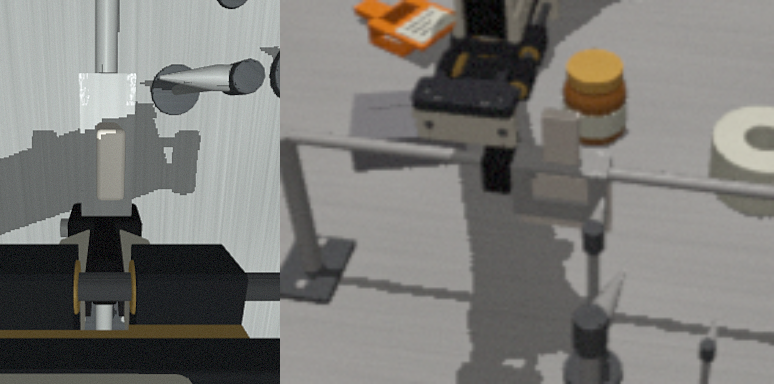

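The keeper is carrying the hanger: roof from row 73 to 204, tab (97–123,122–200), pointer finger's tip near (150,83) of the left half. I measure the remaining distance.

```bash
python3 - <<'E'
from h import *
np.set_printoptions(precision=1,suppress=True,linewidth=200)
d=ld("w6"); g=cv2.cvtColor(d["img"],cv2.COLOR_RGB2GRAY).astype(int)
for v in range(70,94): print(v,g[v,286:326])
print("col roof",g[60:90,258]); print("near",g[190:215,235],g[190:215,275])
for n,(u,v),z in(("far L",(230,73),180),("far R",(285,73),180),("near",(232,204),180)): print(n,plane(d,u,v,z))
for p in((300,83),(305,80),(309,80)): print(plane(d,*p,170))
E
```

```text
70 [174 172 181 184 182 182 181 182 180 183 176 181 185 187 184 178 181 183 178 183 181 181 179 172 114  97  55  59  94 101  92  99 100  98  95  97  95  96  98  97]
71 [175 174 183 182 182 184 183 181 188 184 178 178 184 183 183 181 182 180 183 180 181 185 184 145  47  77  91  91  97 100  98  96  95  94  96  95  92  93  95  93]
72 [171 173 178 187 184 182 185 183 181 182 176 181 184 188 181 178 182 179 178 185 188 180 102  84  74  99 100  97  98 101  94  97  98  96  90  92  86  81  84  80]
73 [167 172 183 183 185 180 185 182 180 181 176 181 180 188 181 182 185 181 180 187 182 120  47  85 102  98  98  95  97  94  90  93  77  74  95 114 138 147 123 127]
74 [171 174 178 182 185 182 182 184 182 184 182 180 185 183 184 181 181 181 188 177 109  50  75  94  93  90  89  75  96 100 117 141 124 120 132 138 148 159 155 162]
75 [188 170 181 182 184 183 185 187 183 183 178 180 182 185 179 178 181 183 191 178  42  57  90  93 116 124 138 137 149 156 163 174 171 165 169 168 170 172 172 173]
76 [197 172 179 183 183 184 184 180 182 179 177 180 183 185 179 178 188 167 127 111  25  63  98 106 158 174 17
[... 2636 characters left out ...]
7  94  92  94  93  94  96  94  92  94  89  80  72  75  74]
93 [167 178 179 177 181 180 182 184 182 180 174 182 184 190 175  56  38  63 107 102  98  97 101 103 103 105  99 100 103  97  98 102 100  99  96  98  92  77  73  74]
col roof [185 186 187 184 186 185 186 183 183 186 187 194 125 161 210 212 213 212 210 216 212 210 214 215 213 215 210 214 212 213]
near [103 104 106 103 108 102 108 104 106 107 106 106 104 105 104 101 107 113 112 110 106 110 109 104 109] [107 111 108 111 108 110 104 106 110 111 106 111 106 109 108 114 110 108 112 107 109 113 108 113 112]
far L [621.4  56.6 180. ]
far R [650.6  56.2 180. ]
near [619.9 -16.5 180. ]
[660.1  51.6 170. ]
[662.9  53.2 170. ]
[665.1  53.1 170. ]
```

Hanger middle is at 16.5 by both roof edge and travel. Target is 55.6, so 39 mm remain. I push 35, check, then finish.

jog_arm:
  motion: "0 0 0 0.005 0.05 0 1;0 0 0 0.005 0.06 0 1;0 0 0 0.002 0.06 0 1;0 0 0 0.002 0.06 0 1;0 0 0 0.001 0.06 0 1"

```text
t: 17.25
eef_pos: [633.5, -7.9, 196.7]
tool_rot: [0.713, 0.702, -0.0, -0.0]
wrist_force: [0.0, -3.6, -0.0]
finger_gap: 12.0
gripper_force: 15.0
```

jog_arm:
  motion: "0 0 0 0.001 0.04 0 1;0 0 0 0.001 0.02 0 1;0 0 0 0 0 0 1;0 0 0 0 0 0 1"

```text
t: 17.75
eef_pos: [633.7, -1.8, 196.7]
tool_rot: [0.713, 0.702, -0.0, -0.001]
wrist_force: [-2.1, -1.3, 1.1]
finger_gap: 12.1
gripper_force: 15.0
```

```bash
python3 - <<'E'
from h import *
np.set_printoptions(precision=1,suppress=True,linewidth=200)
d=cap("wrist","w7"); s=cap("scene","scene7"); st=sense(); print(st["eef_pos"],st["wrist_force"])
g=cv2.cvtColor(d["img"],cv2.COLOR_RGB2GRAY).astype(int)
a=proj(d,(633,91.5,180)); t=proj(d,(665,55,170)); print(a,t)
print(g[int(a[1])-12:int(a[1])+12,[245,258,265]].T, int(a[1])-12)
u,v=map(int,t)
for r in range(v-8,v+9): print(r,g[r,u-12:u+14],u-12)
E
```

```text
[633.7  -1.8 196.7] [-1.9  0.3  1.2]
[250.1  71.9] [305.4 138.6]
[[104 103 101  98 104 101 104 102 101 100  99 102 100  91 196 217 211 215 212 215 213 215 214 215]
 [185 183 182 184 186 184 181 183 180 185 180 180 180 180 195 211 213 209 210 208 210 213 210 206]
 [131 132 130 130 129 130 127 129 123 123 121 122 119 113 171 208 215 214 208 214 211 216 212 214]] 59
130 [105 102 105 106 110 103 101  62  36  55  51  53  52  56  48  65 104  97  97  94 100  98  94  99  99  97] 293
131 [106 105 103 105 106 104 107  94  24  47  54  57  52  49  52  64 107 102 100  96  96  99  91  93  95  93] 293
132 [103 105 104 104 108 104 101  98  53  48  52  56  53  56  52  60  77 100  98 101  98  95  96  99  99  98] 293
133 [104 100 103 102 110 104 107 115  91  23  52  51  54  57  51  52  63 102 100  97  99  99  94  96  94  92] 293
134 [103 104 107 107 109 104 105 110 102  50  46  59  57  53  57  52  63 107 102  96  95  98 101 100 104  92] 293
135 [101 105  98 103 104 108 101 105 102  95  35  54  59  55  57  57  71 112 104 105 101 103 102 103 100  90] 293
136 [107 101 104 108 104 103 101 106 107 101  52  
[... 503 characters left out ...]
102 109 101] 293
141 [102 104 105 103 110 102 106 103 106 107 102 104 103  88  89  93  89  94  98  93  95  97 101 100  97 102] 293
142 [103 102 103 101 105 103 106 107 102 105 105 106 103 100  99  91  56  59  76  76  83  93  98  97  96  94] 293
143 [107 105 101 108 106 103 100 102 103 107 106  99 103 107 106 106  86  53  46  50  55  59  69  71  79  95] 293
144 [101  98 107 108 105 107 106 104 106 108 103 104 102 105  99 102 104  93  68  61  52  39  51  52  61  60] 293
145 [101 100 101 103 102 108 108 101 107 102 104 103 104 104 102  97 107 106  96  99  93  71  46  35  42  45] 293
146 [104 102 104 103 102 103 103 106 102 109 107 104 109 105  97  98 106 106 102 100 101 103  86  83  65  37] 293
```

```bash
python3 - <<'E'
from h import *
np.set_printoptions(precision=1,suppress=True,linewidth=200)
d=ld("w7")
for v in(72.5,72.8): print(plane(d,258,v,180))
for v in(139,140): print(plane(d,306.3,v,170))
# tab top extents at z=230, white mask in column band
g=cv2.cvtColor(d["img"],cv2.COLOR_RGB2GRAY).astype(int)
for y in(50.7-15,50.7+15): print(proj(d,(634,y,230)))
print(g[112:215:1,250])
E
```

```text
[637.2  91.1 180. ]
[637.2  91.  180. ]
[665.5  54.7 170. ]
[665.5  54.2 170. ]
[253.2 200.9]
[252.  129.2]
[207 212 210 208 205 206 209 214 204 202 134  86  94  98  96  97  91 114 178 218 148 234 254 253 255 191 134 140 144 143 144 146 140 141 144 144 144 144 144 142 148 139 143 143 144 142 138 140 145
 143 142 144 143 141 142 141 143 141 142 139 144 143 141 143 145 142 141 145 136 143 143 143 139 138 139 138 143 140 140 142 143 139 141 140 143 136 134 129 106 106 106 107 108 109 109 108 108 106
 110 107 106 104 111]
```

Same-image difference leaves about 4.2 mm.

jog_arm:
  motion: "0 0 0 0 0.02 0 1;0 0 0 0 0.015 0 1;0 0 0 0 0.007 0 1;0 0 0 0 0 0 1;0 0 0 0 0 0 1"

```text
t: 18.48
eef_pos: [633.8, 1.7, 196.7]
tool_rot: [0.713, 0.701, -0.0, -0.0]
wrist_force: [-4.3, -2.0, 3.3]
finger_gap: 12.0
gripper_force: 15.0
```

```bash
python3 - <<'E'
from h import *
np.set_printoptions(precision=1,suppress=True,linewidth=200)
d=cap("wrist","w8"); st=sense(); print(st["eef_pos"],st["wrist_force"])
g=cv2.cvtColor(d["img"],cv2.COLOR_RGB2GRAY).astype(int)
print(g[64:84,250],g[64:84,265])
for v in range(136,156): print(v,g[v,298:320])
for v in(72,73): print(plane(d,258,v,180))
for v in(145,147,149): print(plane(d,306.3,v,170))
E
```

```text
[633.8   1.7 196.7] [-4.3 -3.2  2.8]
[162 165 163 165 165 163 164 165 159 200 209 207 207 212 206 207 204 213 211 207] [129 126 129 127 124 125 124 120 113 171 204 213 213 215 211 213 213 214 213 212]
136 [102 109 105  48  41  55  55  50  58  53  53  57  44  65 102 103  99  98 103 101 100 102]
137 [104 108 101  98  60  43  58  58  55  57  53  54  57  55  72  73  68  67  69  72  68  69]
138 [106 103 111 102  60  33  51  62  54  52  58  53  44  56  52  53  48  54  49  51  54  51]
139 [103 106 101 107  92  55  49  43  58  54  59  53  59  55  60  54  55  56  56  59  54  54]
140 [102 105 105 108 102  64  29  53  55  51  56  54  52  54  57  51  56  46  56  46  53  55]
141 [105 103 110 108 108  92  52  42  56  54  49  58  52  56  52  52  47  51  45  57  57  58]
142 [106 108 105 104 110 111  93  51  38  48  49  48  44  48  52  56  57  76  76  85  84  89]
143 [104 103 106 107 105 107 109  90  59  47  58  72  82  85  85  81  88  89  89  95  93  95]
144 [105 108 104 104 102 101 103  99  84  91  97  97 104 109 108 104 101 105 100 105  98 100]
145 [104 107 103 103 109 112 103  93  94 104 102 106 
[... 380 characters left out ...]
 95  94 100 116 154 134  91  85  73]
150 [106 104 106 102 105 107 104 106 103 102 104 104 106 105 102 105 111 121 131 173 173 161]
151 [105 108 103 103 101 105 106 105 105 100 105 110 103 100 103 102 104 100 126 193 192 180]
152 [103 106 102 107 107 105 103 103 103 103 103 107 105 103 101 101 102 102 122 188 180 177]
153 [106 105  98 102 106 107 103 104 103 100 100 107 103  98 102 101 104 100 124 188 180 180]
154 [103 107 108 103 107 102 104 100 101 101 102 108 103  99 101 101 106  98 127 195 182 178]
155 [105 104 106 109 104 108 101 111 102 101 109 107 107  98 102 102 104 106 103 143 186 180]
[637.3  94.8 180. ]
[637.3  94.3 180. ]
[665.8  54.6 170. ]
[665.8  53.5 170. ]
[665.8  52.3 170. ]
```

jog_arm:
  motion: "0 0 0 -0.005 0.007 0 1;0 0 0 0 0 0 1;0 0 0 0 0 0 1"

```text
t: 18.9
eef_pos: [633.8, 2.5, 196.7]
tool_rot: [0.713, 0.701, 0.0, 0.0]
wrist_force: [-3.0, -3.0, 0.7]
finger_gap: 12.2
gripper_force: 15.0
```

jog_arm:
  motion: "0 0 0 0 0 0 -1;0 0 0 0 0 0 -1;0 0 0 0 0 0 -1;0 0 0 0 0 0 -1;0 0 0 0 0 0 -1"

```text
t: 19.52
eef_pos: [633.6, 2.6, 196.7]
tool_rot: [0.713, 0.702, 0.0, -0.0]
wrist_force: [0.2, -0.4, 0.0]
finger_gap: 57.5
gripper_force: 0.0
```

jog_arm:
  motion: "0 0 0 0 0 0.2 -1;0 0 0 0 0 0.3 -1;0 0 0 0 0 0.4 -1;0 0 0 0 0 0.4 -1;0 0 0 0 -0.3 0 -1"

```text
t: 20.15
eef_pos: [635.6, -23.1, 333.1]
tool_rot: [0.711, 0.704, 0.004, 0.003]
wrist_force: [-0.0, 0.4, -0.3]
finger_gap: 91.9
gripper_force: 0.0
```

jog_arm:
  motion: "0 0 0 0 -0.4 0 -1;0 0 0 0 0 0 -1;0 0 0 0 0 0 -1;0 0 0 0 0 0 -1"

```text
t: 20.65
eef_pos: [633.7, -65.7, 327.5]
tool_rot: [0.712, 0.702, 0.001, 0.0]
wrist_force: [0.0, -0.1, 0.9]
finger_gap: 91.6
gripper_force: 0.0
```

```bash
python3 - <<'E'
from h import *
np.set_printoptions(precision=1,suppress=True,linewidth=200)
d=cap("wrist","w9"); s=cap("scene","scene9"); st=sense(); print(st["eef_pos"],st["t"])
for p in((665,55,170),(634,3,234),(634,15,180),(634,95,180)): print(proj(d,p),proj(s,p))
b=cv2.resize(np.array(s["img"])[170:260,220:310,::-1],(384,384),interpolation=cv2.INTER_CUBIC)
cv2.imwrite("pics/c9.png",cv2.resize(np.hstack([np.clip(d["img"][:200,200:350,::-1].astype(float)*1.3,0,255).astype(np.uint8).repeat(2,0)[:384].repeat(2,1),b]),None,fx=1.15,fy=1.15))
E
```

```text
[633.6 -66.  327.1] 20.75
[285.9  54.6] [266.9 222.2]
[253.4 114.6] [245.5 188.8]
[253.4  99.5] [251.3 207.9]
[252.1   3.4] [286.6 211.4]
```

View pics/c9.png

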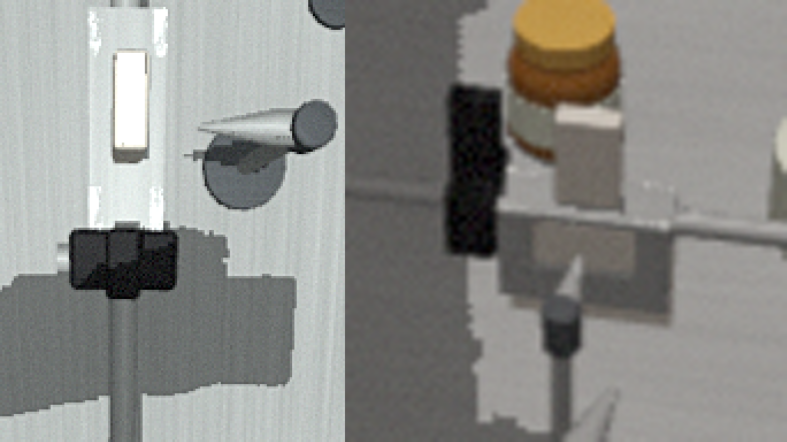

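The hanger's roof runs from row 8 to row 228 (ends y≈95 and 15, middle ≈55.1). The tip, at (200,126), gives 55.5. The keeper rests against the hanger's end and the gripper is clear, so I hand in.

```bash
python3 -c "
from rig import *
print(finish_job())"
```

```text
the job is handed in; nothing more can be done
None
```

The job is handed in: the hanger hangs on the rail with its middle within about 0.5 mm of the pointer by my last wrist measurement, pushed there by the keeper, which rests against it; the gripper is clear, no bystander was approached or touched, and about 21 s of the 58 s were used.

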